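Draw the sagging guard bolt and hold the tester's gate ajar

TASK

Clear the piston storage tube that stands in the gate's way: stand it upright, wholly on the blue mat, and let go. Then take the red knob of the guard gate's bolt: the bolt sags, so lift it over the bent-up lip of the yellow keeper while drawing it back until it is clear of the keeper, pull the gate about 25 degrees ajar by the knob, and finish while still holding it there by the knob (the gate springs shut when let go). Keep the gate off the tube and leave the other things on the bench where they are.

Things in the scene. Friction and masses are not known exactly. Their poses are not given: they have to be found in the camera images.
- canister_knob (a point): The piston storage tube: aluminium cylinder 52 mm in diameter and 170 mm tall with a blue band, with a black knob on top (26 mm in diameter, 50 mm tall; whole height 220 mm; about 0.35 kg). This point is on the tube's axis in the knob, 198 mm above the tube's underside; z runs up the axis. The knob can be pinched from above, fingers closing along the gate. It stands close in front of the gate.
- mat_top (a point): Middle of the upper face of the blue mat, a fixed square of 150 x 150 mm, 4 mm thick; x and y run along its edges. It lies to the left or to the right of the gate, the white tray on the other side.
- guard: The fixed guard round the pressure tester. Origin on the bench in the middle of the closed gate; its x axis points from the front of the gate to the tester behind it, its y axis runs along the closed gate from the keeper (y = -0.17) to the hinge (y = +0.135), z up. Posts 205 mm tall.
- gate_hinge (a point): The gate's upright hinge axis, at bench level (fixed).
- gate_stile (a point): Top of the gate's free stile, 256 mm from the hinge axis, 185 mm above the bench. The gate is an aluminium frame with steel bars, 20 mm thick, its lower edge 12 mm above the bench.
- gate: The gate with its bars. Origin on the hinge axis at the bench; its y axis points from the free stile to the hinge and its -x axis to the front, turning with the gate. A small steel block on its top rail slides with the bolt and reaches 198 mm above the bench.
- gate_angle (a joint): Gate angle in rad: 0 closed, grows as the gate swings open towards the front of the guard (-x of the guard, clockwise seen from above), at most 1.2. A closing spring pulls with 0.3 N m at 0 and 0.3 N m more per rad (some 2 to 3 N at the knob).
- bolt_knob (a point): Point on the axis of the bolt's red knob, at the height to grip: an upright cylinder 20 mm in diameter, from 42 mm below to 20 mm above this point, standing on the bolt rod, which lies along the gate's front. At first 215 mm from the hinge, 208 mm above the bench, 30 mm before the gate's mid plane. Nothing else of the gate rises above 205 mm.
- bolt: The whole bolt: 12 mm rod, red knob and, at the rod's free end, a tooth pointing down. Origin on the rod's axis, 48 mm below the knob's grip point; y along the rod towards the hinge. Guide straps 25 mm to the keeper's side and 85 mm to the hinge's side of the knob reach 195 mm above the bench.
- draw (a joint): How far the bolt is drawn along the gate towards the hinge, m: starts at 0 to 0.004, at most 0.045. With the bolt sagging the tooth catches on the lip after about 6 mm; the tooth is out of the keeper at 0.027 or more. Friction about 1 N.
- lift (a joint): How far the bolt is lifted in its tall guides, m: 0 sagging (it falls back by its weight of about 2 N), at most 0.022. The tooth passes over the lip when lifted by 0.013 or more.
- keeper_lip (a point): Middle of the upper edge of the bent-up lip (6 mm thick) of the yellow keeper on the latch post, across the bolt's path. The keeper's front cheek keeps the gate shut until the tooth is drawn clear.
- canister: The piston storage tube itself, origin in the middle of its underside.
- brass_weight: Bystander: brass weight, 40 mm in diameter, 50 mm tall, in the tray. Origin in its underside.
- adaptor: Bystander: brass and steel adaptor, 28 mm in diameter, 40 mm tall, in the tray. Origin in its underside.
- gauge: Bystander: pressure gauge lying on its back, 64 mm in diameter, 28 mm tall. Origin in its underside.
- wrench: Bystander: steel wrench, 140 mm long, lying on the bench before the gate.
- grease_jar: Bystander: small jar with a red cap, 52 mm in diameter, 55 mm tall. Origin in its underside.

How it is judged:
By the outcome, as a careful person would: the job done as asked, in the order asked, and still so for the second after the job is handed in, while the arm keeps its last pose, push and grip.
It also fails if it takes over 64 s, if anything falls off the work surface, if the arm or the gripper's body presses on something with over 40 N, if the wrist force passes 120 N, or if a joint passes its speed limit or range.

ROBOT

A 6-joint arm with a two-finger parallel gripper is mounted at the origin on the work surface. World frame = base frame: x ahead of the robot, y to its left, z up, the work surface at z = 0. Lengths are in mm, angles in rad, forces in N, time in s.
With the tool pointing down it reaches from about 400 to 925 mm from the base axis. Payload 12.5 kg.
Tool frame: the origin (TCP) lies on the front face of the gripper's body, between the roots of the fingers; the fingertips stand 78 mm ahead of it and the grasp point (between the pads) lies 59 mm ahead of it; z points along the fingers, y is the line along which they close (so a half turn about z gives the same grasp; the last joint's range is limited). The gripper opens to 95 mm and grips with 3 to 60 N. Pads are 20 mm wide; open, the fingers measure 119 mm over their backs; the gripper's body (75 mm by 180 mm) begins 59 mm behind the grasp point.
Start: joints at [1.008, 0.491, 1.559, -0, 1.092, -0.106], TCP at [275.657, 560.938, 292.261] pointing down, gripper open.
Joint ranges: [-3.1, 3.1], [-0.84, 2.19], [0.05, 2.79], [-1.13, 4.28], [0.06, 2.93], [-2.69, 2.69]. Speed limits (rad/s): [2.22, 2.22, 2.79, 3.14, 3.14, 3.14].

INTERFACE

Orientations are given as a unit quaternion [w, x, y, z].
In Python, from cell import status, snapshot, env, recognise, trace, place_of gives the robot as it stands. The module is installed in compiled form; this text tells all that it offers.
- The arm moves only by the tool move_arm, never from a script. Its argument "steps" is a list of rows, each a list of 3 entries, a list of its own where there are three numbers: the shift along the world's x, y, z in m, then the turn, a rotation vector about the world's x, y, z in rad, then the finger opening in m, from 0 to 0.0951. A call has 1 to 12 rows; each row is the pose to reach, as a shift and turn from the pose commanded when the call began; what a row does not reach only later rows make up. A row lasts 1/10 s, in which the tool goes at most 50 mm and 8.59 degrees, less where a joint would pass 70% of its speed; a pose out of reach is approached as far as the arm can. A call with a gripper value outside its range is refused whole. The fingers move at their own pace and stop on an object; "squeeze" is the grip in N (left out, the last holds). Time passes only in rows, so rows that repeat a pose let the fingers close. It gives the time, the measured TCP pose, the force, the opening and the grip force at its end, in the units of the state.
- status.read_state(): the state, without advancing time (a new reading comes with each control period).
- snapshot(name): name is "scene" or "side" or "wrist"; returns a dict with "color" (384x512x3 uint8, red, green, blue), "intrinsics" (3x3 intrinsics, pixels), "camera_from_world" (4x4, takes a point from world to camera coordinates). Camera axes: x right, y up, looking along -z (the intrinsics and any distortion apply to the point x, -y, -z); pixel columns grow to the right and rows downward; lengths in mm; the calibration is good to about 2 mm. A picture is of the moment at which its call begins. There is no depth.
- env.job_done(): hands the job in; it is judged then, once.
Trained networks look in the newest picture that a camera, given by its name, has taken for a name from the list of things; names that differ only in an ending like _2 or _b are one class to them, and where a whole thing is asked for, a point or a joint stands for the part that bears it (a point fixed in the world has none). Each returns a list of dicts, best first, with "conf" (0 to 1); they miss things now and then, are a little off and sometimes report something else, mostly with a low value. They report only what shows in the picture. A call takes as long as a camera call.
- recognise(thing, camera): "pixel" ([row, column] in pixels, amid what is visible of it).
- trace(thing, camera): "region" (384x512 bool, what is visible of it) and "pixel" ([row, column] in pixels, amid what is visible of it).
- place_of(thing, camera): "pixel" ([row, column] in pixels: a listed point, or the origin of a listed thing).
The state is a dict: "time_s": time; "q": joint angles; "joint_velocities": joint speeds; "tau": joint torques, N m; "ee_pos": TCP position; "tool_rot": TCP orientation; "force": force on the tool from outside, world axes, zero at the start; "moment": the same for the moment, N m; "opening": finger opening in mm; "finger_force": force on a finger pad.
Only numpy, scipy, OpenCV 4.12 (cv2) and the standard library are available. Lean on these libraries where they do the work, as an engineer would, in place of code of your own. Each camera call takes 0.05 s, during which the arm holds its last target. There are 200 camera calls.

## Working session

There is one attempt and no reset: what is moved stays moved. The work goes in short steps, Python scripts to look and compute and a tool call to move; the robot and the scene stay as the last step left them, time stands still between calls to the robot, and variables do not carry over. Pictures are saved under pics/ and viewed, at most 10 in all, crops included, and the job is handed in when it is done.

Besides the shell and the picture viewer there is one more tool, called as name([rows], argument=value, ...), one row to a line, values as JSON. move_arm: Moves the arm, as the interface text tells. Its arguments: {"type":"object","properties":{"steps":{"type":"array"},"squeeze":{"type":"number"}},"required":["steps"]}

```bash
mkdir -p pics
cat > h.py <<'E'
import numpy as np, cv2
from cell import status, snapshot, env, recognise, trace, place_of
def ray(s,px):
    K=np.array(s["intrinsics"]);T=np.array(s["camera_from_world"])
    d=np.linalg.inv(K)@np.array([px[1],px[0],1.]);d=np.array([d[0],-d[1],-d[2]])
    R=T[:3,:3];o=-R.T@T[:3,3];d=R.T@d
    return o,d/np.linalg.norm(d)
def atz(s,px,z):
    o,d=ray(s,px);return o+d*(z-o[2])/d[2]
def tri(rs):
    A=np.zeros((3,3));b=np.zeros(3)
    for o,d in rs:
        P=np.eye(3)-np.outer(d,d);A+=P;b+=P@o
    x=np.linalg.solve(A,b)
    return x,[float(np.linalg.norm((np.eye(3)-np.outer(d,d))@(x-o))) for o,d in rs]
def save(s,n): cv2.imwrite("pics/"+n+".png",cv2.cvtColor(s["color"],cv2.COLOR_RGB2BGR))
E
cat > a.py <<'E'
from h import *
np.set_printoptions(precision=1,suppress=True)
S={c:snapshot(c) for c in("scene","side")}
cv2.imwrite("pics/a.png",cv2.cvtColor(np.vstack([S["scene"]["color"],S["side"]["color"]]),cv2.COLOR_RGB2BGR)[:, :]) if 0 else None
for c in S: save(S[c],c+"0")
zs=dict(canister_knob=198,mat_top=4,guard=0,gate_hinge=0,gate_stile=185,bolt_knob=208,keeper_lip=None,canister=0,gauge=0,grease_jar=0,wrench=0)
for t,z in zs.items():
    rs=[];o=[]
    for c in S:
        r=place_of(t,c)
        if r:
            r=r[0];rs.append(ray(S[c],r["pixel"]));o.append((c,np.round(r["pixel"]),round(r["conf"],2),atz(S[c],r["pixel"],z)[:2] if z is not None else ''))
    print(t,o,tri(rs) if len(rs)>1 else '')
print(status.read_state()["tool_rot"])
E
python3 a.py
```

```text
canister_knob [('scene', array([164., 223.]), 0.55, array([ 555.1, -128.1])), ('side', array([219., 284.]), 0.7, array([ 554. , -127.9]))] (array([ 554.4, -128.1,  197.9]), [0.4934012888136304, 0.49340128881365014])
mat_top [('scene', array([279., 347.]), 0.72, array([476.5, 335.8])), ('side', array([176., 224.]), 0.86, array([474.2, 327.3]))] (array([474.2, 333.1,  -0. ]), [0.9015978587162943, 0.9015978587163699])
guard [('scene', array([238., 218.]), 0.81, array([645.8, -49.6])), ('side', array([239., 305.]), 0.82, array([653.7, -49.6]))] (array([650.1, -49.2,   1.8]), [3.4540144807957796, 3.4540144807956428])
gate_hinge [('scene', array([263., 244.]), 0.67, array([653.7,  95.2])), ('side', array([209., 288.]), 0.65, array([648.8,  93.2]))] (array([650.9,  94.1,  -2. ]), [1.6121573421437845, 1.6121573421438737])
gate_stile [('scene', array([172., 192.]), 0.71, array([ 642.4, -170. ])), ('side', array([227., 322.]), 0.72, array([ 641.3, -173. ]))] (array([ 641.6, -171.8,  183.8]), [0.2866225881252608, 0.28662258812527347])
bolt_knob [('scene', array([170., 206.]), 0.75, array([ 624.
[... 329 characters left out ...]
('scene', array([216., 227.]), 0.88, array([ 557.6, -121.3])), ('side', array([262., 282.]), 0.79, array([ 554.9, -115.5]))] (array([ 556.5, -118.4,    1.9]), [2.5827251812370977, 2.582725181237049])
gauge [('scene', array([180., 208.]), 0.6, array([ 479.5, -346.3])), ('side', array([200., 212.]), 0.61, array([405.7, 216.1]))] (array([497. , -85.2, 199.2]), [129.08431104642085, 129.0843110464208])
grease_jar [('scene', array([229., 298.]), 0.89, array([423.7,  80. ]))] 
wrench [('scene', array([194., 253.]), 0.52, array([ 408.7, -167.3])), ('side', array([295., 239.]), 0.85, array([ 405.3, -187.9]))] (array([ 403.5, -179.3,   -9.9]), [3.388692951535119, 3.3886929515349653])
[0.  0.2 1.  0. ]
```

View pics/scene0.png

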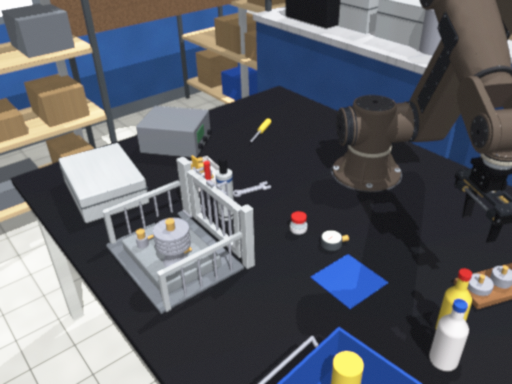

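View pics/side0.png

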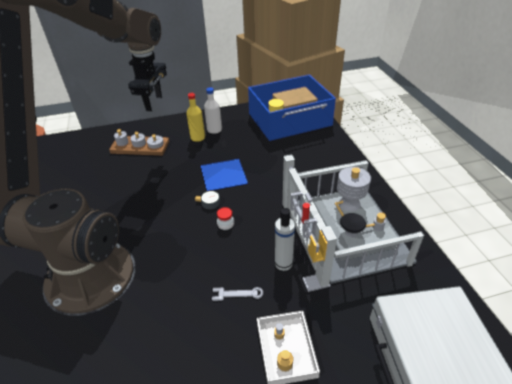

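```bash
python3 -c "
from h import *
s=status.read_state();print(s)
from scipy.spatial.transform import Rotation as R
w,x,y,z=s['tool_rot'];print(R.from_quat([x,y,z,w]).as_matrix())"
```

```text
{'time_s': 1.2, 'q': array([ 1.00834962e+00,  4.90868140e-01,  1.55887058e+00, -4.74730156e-05,
        1.09169583e+00, -1.05592064e-01]), 'joint_velocities': array([-0.00100512,  0.00016398,  0.00195725, -0.00072693, -0.00035485,
       -0.00110105]), 'tau': array([-1.01372120e-04, -6.12469983e+01, -2.58419126e+01,  6.92569907e-02,
        4.47784143e-02,  4.15338249e-06]), 'ee_pos': array([275.69771557, 560.92797592, 292.29089235]), 'tool_rot': array([4.58177477e-05, 2.26435323e-01, 9.74026200e-01, 6.77782723e-05]), 'force': array([ 1.35273497, -0.15147195,  0.2285364 ]), 'moment': array([-0.02540906,  0.00602201, -0.07637817]), 'finger_force': 0.0, 'opening': 94.90602633926699}
[[-8.97454085e-01  4.41107867e-01  1.19950163e-04]
 [ 4.41107880e-01  8.97454080e-01  1.11286113e-04]
 [-5.85605834e-05  1.52785139e-04 -9.99999987e-01]]
```

The tube (scene ~195,224) stands directly in front of the red bolt knob (170,206). The blue mat (279,347) is on the left, with the jar and gauge between it and the tube. I'll move above the tube.

move_arm([
  [[0,0,0.05],[0,0,0.1],0.095],
  [[0,0,0.09],[0,0,0.2],0.095],
  [[0.02,-0.05,0.09],[0,0,0.3],0.08],
  [[0.15,-0.37,0.09],[0,0,0.42],0.06],
  [[0.15,-0.37,0.09],[0,0,0.42],0.06],
  [[0.15,-0.37,0.09],[0,0,0.42],0.06],
  [[0.15,-0.37,0.09],[0,0,0.42],0.06],
  [[0.15,-0.37,0.09],[0,0,0.42],0.06],
  [[0.15,-0.37,0.09],[0,0,0.42],0.06],
  [[0.15,-0.37,0.09],[0,0,0.42],0.06],
  [[0.15,-0.37,0.09],[0,0,0.42],0.06],
], squeeze=20)

```text
time_s: 2.3
ee_pos: [427.3, 186.7, 382.4]
tool_rot: [0.0, 0.021, 1.0, -0.0]
force: [-0.4, 0.3, 1.0]
opening: 60.1
finger_force: 0.0
```

move_arm([
  [[0.09,-0.315,0],[0,0,0],0.06],
  [[0.09,-0.315,0],[0,0,0],0.06],
  [[0.09,-0.315,0],[0,0,0],0.06],
  [[0.09,-0.315,0],[0,0,0],0.06],
  [[0.09,-0.315,0],[0,0,0],0.06],
  [[0.09,-0.315,0],[0,0,0],0.06],
  [[0.09,-0.315,0],[0,0,0],0.06],
  [[0.09,-0.315,0],[0,0,0],0.06],
  [[0.09,-0.315,0],[0,0,0],0.06],
])

```text
time_s: 3.2
ee_pos: [515.6, -123.8, 382.0]
tool_rot: [-0.0, 0.019, 1.0, 0.0]
force: [0.5, 0.2, -0.9]
opening: 60.0
finger_force: 0.0
```

```bash
cat > b.py <<'E'
from h import *
np.set_printoptions(precision=1,suppress=True)
from scipy.spatial.transform import Rotation as R
s=status.read_state();w,x,y,z=s['tool_rot'];M=R.from_quat([x,y,z,w]).as_matrix()
print(s["time_s"],s["ee_pos"],np.round(M,3).tolist(),s["q"])
S={c:snapshot(c) for c in("wrist","scene","side")}
save(S["wrist"],"w1")
for t,z in dict(canister_knob=198,bolt_knob=208,gate_stile=185,gate_hinge=0,canister=0).items():
    rs=[];o=[]
    for c in S:
        r=place_of(t,c)
        if r:
            r=r[0];rs.append(ray(S[c],r["pixel"]));o.append((c,np.round(r["pixel"]),round(r["conf"],2),atz(S[c],r["pixel"],z)[:2]))
    print(t,o,tri(rs) if len(rs)>1 else '')
E
python3 b.py
```

```text
3.2 [ 515.6 -123.8  382. ] [[-0.999, 0.038, -0.001], [0.038, 0.999, 0.001], [0.001, 0.001, -1.0]] [-0.4  0.3  1.7  0.   1.2 -1.9]
canister_knob [('wrist', array([243., 256.]), 0.74, array([ 560.4, -122.6])), ('scene', array([161., 224.]), 0.74, array([ 539.7, -140.3])), ('side', array([219., 283.]), 0.77, array([ 552. , -126.5]))] (array([ 552.2, -126.2,  205.9]), [5.931760097253764, 3.6996798138293574, 5.825462772262916])
bolt_knob [('wrist', array([300., 257.]), 0.59, array([ 612.6, -123.3])), ('scene', array([167., 204.]), 0.68, array([ 618.7, -137.6])), ('side', array([212., 307.]), 0.88, array([ 616.6, -130.2]))] (array([ 617.4, -128.6,  208.1]), [6.699845598134822, 6.728274687353624, 1.2367875942727558])
gate_stile [('wrist', array([316., 214.]), 0.9, array([ 641.8, -167.8])), ('scene', array([172., 192.]), 0.62, array([ 643.1, -168.3])), ('side', array([227., 324.]), 0.56, array([ 648.3, -172.9]))] (array([ 645.1, -169.6,  183.4]), [2.33200376504969, 2.775374853471965, 4.40226919053241])
gate_hinge [('scene', array([261., 245.]), 0.87, array([644.6,  88.3])), ('side', array([210., 288.]), 0.89, array([646.8,  88.2]))] (array([645.8,  88.4,   0.5]), [0.9809766257911849, 0.9809766257911194])
canister [('wrist', array([189., 255.]), 0.8, array([ 552.5, -122.2])), ('scene', array([216., 226.]), 0.88, array([ 558.1, -126.8])), ('side', array([262., 282.]), 0.74, array([ 556.6, -116. ]))] (array([ 555.7, -122. ,    3.3]), [3.877093752819844, 4.779852221920553, 2.8892659309245228])
```

View pics/w1.png

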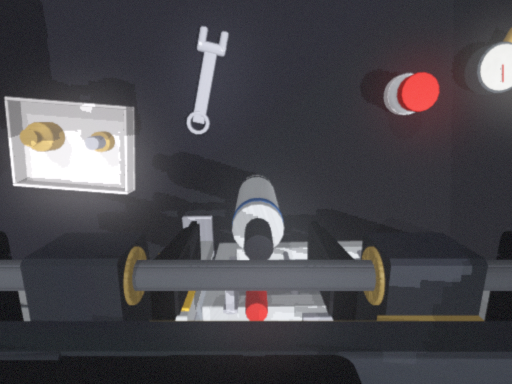

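The wrist view shows the tube knob at (240,258), with the red bolt knob just behind it at (305,257). I'll descend and grasp.

move_arm([
  [[0.041,0.001,0],[0,0,0],0.06],
  [[0.041,0.001,-0.04],[0,0,0],0.06],
  [[0.041,0.001,-0.08],[0,0,0],0.06],
  [[0.041,0.001,-0.11],[0,0,0],0.06],
  [[0.041,0.001,-0.124],[0,0,0],0.06],
  [[0.041,0.001,-0.124],[0,0,0],0.06],
  [[0.041,0.001,-0.124],[0,0,0],0.04],
  [[0.041,0.001,-0.124],[0,0,0],0.02],
  [[0.041,0.001,-0.124],[0,0,0],0.015],
  [[0.041,0.001,-0.124],[0,0,0],0.015],
  [[0.041,0.001,-0.124],[0,0,0],0.015],
], squeeze=25)

```text
time_s: 5.2
ee_pos: [556.7, -123.0, 258.7]
tool_rot: [0.0, 0.018, 1.0, 0.0]
force: [0.1, 3.6, 2.7]
opening: 25.5
finger_force: 25.2
```

move_arm([
  [[0,0,0.02],[0,0,0],0.015],
  [[0,0,0.05],[0,0,0],0.015],
  [[-0.005,0.0,0.085],[0,0,0],0.015],
  [[-0.01,0.02,0.11],[0,0,0],0.015],
  [[-0.016,0.055,0.12],[0,0,0],0.015],
  [[-0.023,0.095,0.12],[0,0,0],0.015],
  [[-0.03,0.135,0.12],[0,0,0],0.015],
  [[-0.037,0.175,0.12],[0,0,0],0.015],
  [[-0.044,0.215,0.12],[0,0,0],0.015],
  [[-0.051,0.255,0.12],[0,0,0],0.015],
  [[-0.058,0.295,0.12],[0,0,0],0.015],
  [[-0.065,0.335,0.12],[0,0,0],0.015],
])

```text
time_s: 6.4
ee_pos: [490.9, 213.5, 378.2]
tool_rot: [-0.0, 0.018, 1.0, -0.0]
force: [-1.0, -0.4, -3.1]
opening: 25.7
finger_force: 25.0
```

move_arm([
  [[-0.008,0.04,0],[0,0,0],0.015],
  [[-0.014,0.08,0],[0,0,0],0.015],
  [[-0.017,0.105,0],[0,0,0],0.015],
  [[-0.018,0.12,0],[0,0,0],0.015],
  [[-0.018,0.12,0],[0,0,0],0.015],
  [[-0.018,0.12,0],[0,0,0],0.015],
])

```text
time_s: 7.0
ee_pos: [473.7, 331.3, 378.0]
tool_rot: [-0.0, 0.018, 1.0, -0.0]
force: [0.6, -0.6, -1.8]
opening: 26.0
finger_force: 25.0
```

```bash
cat > c.py <<'E'
from h import *
np.set_printoptions(precision=1,suppress=True)
s=status.read_state();print(s["time_s"],s["ee_pos"],s["force"],s["moment"])
S={c:snapshot(c) for c in("wrist","scene","side")}
cv2.imwrite("pics/c.png",cv2.cvtColor(np.hstack([S["wrist"]["color"],S["side"]["color"]]),cv2.COLOR_RGB2BGR)[::1,::1][:, :]) 
im=cv2.imread("pics/c.png");cv2.imwrite("pics/c.png",cv2.resize(im,(800,300)))
for c in S:
    h=cv2.cvtColor(S[c]["color"],cv2.COLOR_RGB2HSV)
    for t in("mat_top","canister"):
        r=place_of(t,c)
        if r: print(t,c,np.round(r[0]["pixel"]),round(r[0]["conf"],2),atz(S[c],r[0]["pixel"],4),atz(S[c],r[0]["pixel"],121))
E
python3 c.py
```

```text
7.0 [473.7 331.3 378. ] [ 0.6 -0.6 -1.8] [ 0.  0. -0.]
mat_top wrist [164. 262.] 0.69 [472.8 345.1   4. ] [456.6 342.2 121. ]
canister wrist [179. 251.] 0.65 [494.4 328.    4. ] [472.8 329.5 121. ]
mat_top scene [280. 346.] 0.85 [480.6 335.4   4. ] [576.5 410.2 121. ]
canister scene [244. 348.] 0.86 [363.8 237.4   4. ] [473.7 323.9 121. ]
mat_top side [362. 282.] 0.31 [ 460.7 -404.4    4. ] [ 441.5 -454.6  121. ]
canister side [150. 219.] 0.8 [492.6 501.6   4. ] [469.4 337.1 121. ]
```

View pics/c.png

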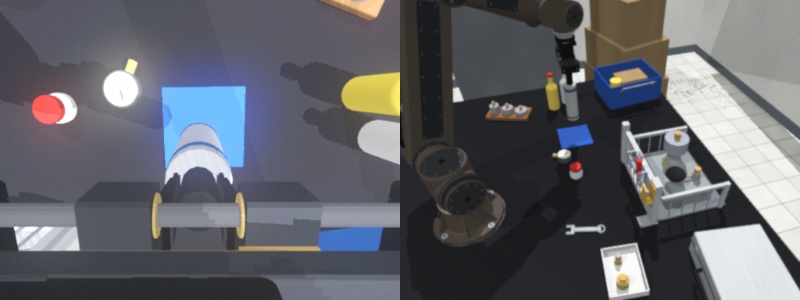

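The tube hangs upright over the mat, whose centre is near (476,336). I'll lower it.

move_arm([
  [[0.002,0.004,-0.03],[0,0,0],0.015],
  [[0.002,0.004,-0.06],[0,0,0],0.015],
  [[0.002,0.004,-0.085],[0,0,0],0.015],
  [[0.002,0.004,-0.1],[0,0,0],0.015],
  [[0.002,0.004,-0.108],[0,0,0],0.015],
  [[0.002,0.004,-0.113],[0,0,0],0.015],
  [[0.002,0.004,-0.115],[0,0,0],0.015],
  [[0.002,0.004,-0.116],[0,0,0],0.015],
  [[0.002,0.004,-0.116],[0,0,0],0.015],
])

```text
time_s: 8.35
ee_pos: [475.8, 336.0, 262.8]
tool_rot: [0.0, 0.018, 1.0, 0.0]
force: [-1.3, 0.4, -3.1]
opening: 25.8
finger_force: 25.0
```

move_arm([
  [[0,0,-0.001],[0,0,0],0.015],
  [[0,0,-0.001],[0,0,0],0.015],
  [[0,0,-0.0015],[0,0,0],0.015],
  [[0,0,-0.0015],[0,0,0],0.015],
])

```text
time_s: 8.75
ee_pos: [476.0, 336.2, 262.6]
tool_rot: [0.001, 0.018, 1.0, 0.001]
force: [-2.1, -1.2, 8.7]
opening: 25.5
finger_force: 25.0
```

Contact made. I'll release, rise, then head to the gate and open the fingers to about 50 mm.

move_arm([
  [[0,0,0],[0,0,0],0.04],
  [[0,0,0],[0,0,0],0.06],
  [[0,0,0],[0,0,0],0.06],
  [[0,0,0.02],[0,0,0],0.06],
  [[0,0,0.06],[0,0,0],0.06],
  [[0,0,0.1],[0,0,0],0.06],
  [[0,0,0.12],[0,0,0],0.06],
  [[0,0,0.12],[0,0,0],0.06],
])

```text
time_s: 9.55
ee_pos: [476.0, 336.2, 383.7]
tool_rot: [0.002, 0.018, 1.0, 0.001]
force: [0.3, 0.5, -0.1]
opening: 59.8
finger_force: 0.0
```

```bash
cat > d.py <<'E'
from h import *
np.set_printoptions(precision=1,suppress=True)
s=status.read_state();print(s["time_s"],s["ee_pos"],s["force"])
S={c:snapshot(c) for c in("scene","side")}
im=np.hstack([S["scene"]["color"],S["side"]["color"]]);cv2.imwrite("pics/d.png",cv2.resize(cv2.cvtColor(im,cv2.COLOR_RGB2BGR),(800,300)))
for c in S:
    for t,z in(("canister",4),("canister_knob",202),("bolt_knob",208),("gate_stile",185),("gate_hinge",0)):
        r=place_of(t,c)
        if r: print(t,c,np.round(r[0]["pixel"]),round(r[0]["conf"],2),atz(S[c],r[0]["pixel"],z))
E
python3 d.py
```

```text
9.55 [476.  336.2 383.7] [ 0.3  0.5 -0.1]
canister scene [278. 345.] 0.91 [476.4 328.7   4. ]
canister_knob scene [224. 355.] 0.66 [476.2 340.2 202. ]
bolt_knob scene [260. 246.] 0.73 [776.8 270.9 208. ]
gate_hinge scene [261. 244.] 0.9 [647.2  88.9   0. ]
canister side [175. 220.] 0.76 [461.5 338.1   4. ]
canister_knob side [133. 216.] 0.57 [463.1 322.5 202. ]
bolt_knob side [212. 306.] 0.64 [ 613.7 -131.2  208. ]
gate_stile side [227. 322.] 0.66 [ 643.5 -172.6  185. ]
```

View pics/d.png

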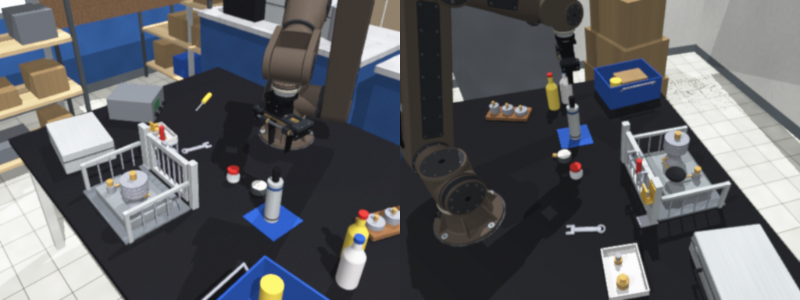

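The tube stands upright on the mat (left view 200,273; right view 115,573). I'll move to the bolt knob.

move_arm([
  [[0.074,-0.46,0],[0,0,0],0.05],
  [[0.074,-0.46,0],[0,0,0],0.05],
  [[0.074,-0.46,0],[0,0,0],0.05],
  [[0.074,-0.46,0],[0,0,0],0.05],
  [[0.074,-0.46,0],[0,0,0],0.05],
  [[0.074,-0.46,0],[0,0,0],0.05],
  [[0.074,-0.46,0],[0,0,0],0.05],
  [[0.074,-0.46,0],[0,0,0],0.05],
  [[0.074,-0.46,0],[0,0,0],0.05],
  [[0.074,-0.46,0],[0,0,0],0.05],
  [[0.074,-0.46,0],[0,0,0],0.05],
])

```text
time_s: 11.25
ee_pos: [549.8, -126.0, 380.3]
tool_rot: [-0.0, 0.02, 1.0, 0.0]
force: [-0.3, 0.5, 0.7]
opening: 50.3
finger_force: 0.0
```

```bash
sed -i 's/"w1"/"w2"/; s/,canister=0)/,keeper_lip=155)/; s/canister_knob=198,//' b.py; python3 b.py
```

```text
11.25 [ 549.8 -126.   380.3] [[-0.999, 0.04, -0.0], [0.04, 0.999, 0.0], [0.0, 0.0, -1.0]] [-0.3  0.3  1.6  0.   1.2 -1.9]
bolt_knob [('wrist', array([270., 256.]), 0.71, array([ 615.2, -126.3])), ('scene', array([169., 207.]), 0.52, array([ 617.4, -122.8])), ('side', array([226., 322.]), 0.3, array([ 634.5, -190.6]))] (array([ 627.3, -143.4,  186.9]), [16.90390820488931, 22.395918918003968, 31.417029018100514])
gate_stile [('wrist', array([286., 215.]), 0.66, array([ 642.5, -166.5])), ('side', array([226., 323.]), 0.96, array([ 646.4, -168.2]))] (array([ 645.8, -166.8,  182.4]), [1.6481343906393784, 1.6481343906393826])
gate_hinge [('wrist', array([222., 395.]), 0.67, array([646.4,  87.7])), ('scene', array([262., 245.]), 0.71, array([648.3,  90.8])), ('side', array([209., 286.]), 0.7, array([641.7,  99.5]))] (array([645. ,  91.3,   1.3]), [4.128873722376037, 3.6413300197819933, 6.956814450836206])
keeper_lip [('wrist', array([248., 186.]), 0.55, array([ 613.9, -198.3])), ('scene', array([173., 198.]), 0.6, array([ 607.4, -194.3])), ('side', array([244., 315.]), 0.8, array([ 616.9, -197.8]))] (array([ 612.5, -196.7,  156.1]), [1.5049029470481132, 5.619818241837475, 4.355250582224082])
```

View pics/w2.png

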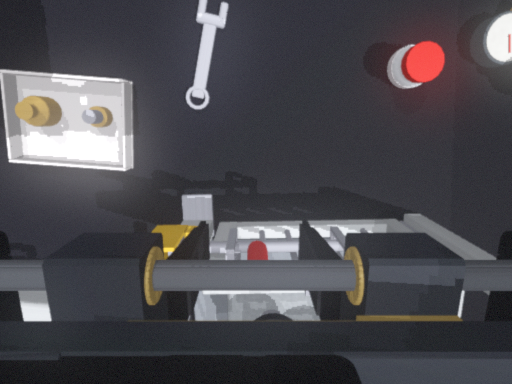

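The wrist view shows the red knob at (252,257), centred between the fingers. I'll descend and grip with the tips kept just above the strap height.

move_arm([
  [[0.04,0,0],[0,0,0],0.045],
  [[0.065,0,0],[0,0,0],0.045],
  [[0.065,0,-0.04],[0,0,0],0.045],
  [[0.065,0,-0.075],[0,0,0],0.045],
  [[0.065,0,-0.095],[0,0,0],0.045],
  [[0.065,0,-0.103],[0,0,0],0.045],
  [[0.065,0,-0.103],[0,0,0],0.045],
  [[0.065,0,-0.103],[0,0,0],0.03],
  [[0.065,0,-0.103],[0,0,0],0.01],
  [[0.065,0,-0.103],[0,0,0],0.01],
  [[0.065,0,-0.103],[0,0,0],0.01],
], squeeze=30)

```text
time_s: 13.1
ee_pos: [614.8, -124.1, 278.5]
tool_rot: [0.001, 0.018, 1.0, -0.0]
force: [-0.2, 0.9, 4.0]
opening: 19.4
finger_force: 30.0
```

move_arm([
  [[0,0,0.004],[0,0,0],0.01],
  [[0,0,0.008],[0,0,0],0.01],
  [[0,0,0.012],[0,0,0],0.01],
  [[0,0,0.015],[0,0,0],0.01],
  [[0,0,0.017],[0,0,0],0.01],
  [[0,0,0.017],[0,0,0],0.01],
], squeeze=40)

```text
time_s: 13.7
ee_pos: [614.7, -124.1, 295.1]
tool_rot: [0.0, 0.018, 1.0, -0.0]
force: [1.9, -0.7, -2.6]
opening: 19.1
finger_force: 40.0
```

move_arm([
  [[0,0.006,0],[0,0,0],0.01],
  [[0,0.012,0],[0,0,0],0.01],
  [[0,0.018,0],[0,0,0],0.01],
  [[0,0.024,0],[0,0,0],0.01],
  [[0,0.03,0],[0,0,0],0.01],
  [[0,0.036,0],[0,0,0],0.01],
  [[0,0.036,0],[0,0,0],0.01],
])

```text
time_s: 14.4
ee_pos: [614.7, -87.1, 294.8]
tool_rot: [0.0, 0.018, 1.0, 0.0]
force: [1.8, 1.2, -1.6]
opening: 19.2
finger_force: 40.0
```

Run:
```python
from h import *
S={c:snapshot(c) for c in("scene","side")}
a=S["side"]["color"][180:280,260:394];b=S["scene"]["color"][140:240,170:304]
im=np.hstack([a,b]);cv2.imwrite("pics/e.png",cv2.resize(cv2.cvtColor(im,cv2.COLOR_RGB2BGR),(800,300),interpolation=cv2.INTER_CUBIC))
```

```text
(no output)
```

View pics/e.png

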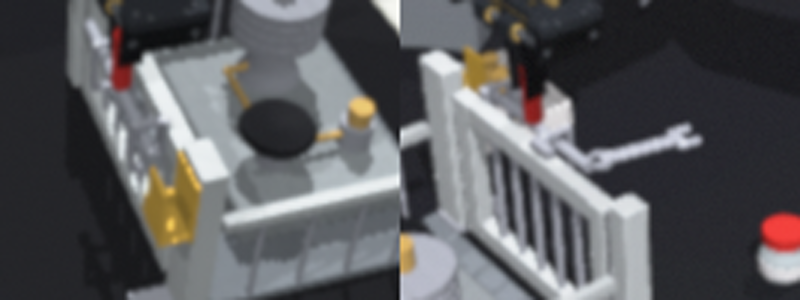

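The tooth is clear: the keeper (side crop 205,175) stands free and the knob is well back. I'll pull the gate open along its arc.

move_arm([
  [[-0.0077,0.0015,0],[0,0,-0.044],0.01],
  [[-0.0153,0.0034,0],[0,0,-0.087],0.01],
  [[-0.0228,0.0056,0],[0,0,-0.131],0.01],
  [[-0.0303,0.0082,0],[0,0,-0.175],0.01],
  [[-0.0376,0.0111,0],[0,0,-0.218],0.01],
  [[-0.0448,0.0142,0],[0,0,-0.262],0.01],
  [[-0.0518,0.0177,0],[0,0,-0.305],0.01],
  [[-0.0587,0.0215,0],[0,0,-0.349],0.01],
  [[-0.0654,0.0256,0],[0,0,-0.393],0.01],
  [[-0.0719,0.03,0],[0,0,-0.436],0.01],
  [[-0.0719,0.03,0],[0,0,-0.436],0.01],
  [[-0.0719,0.03,0],[0,0,-0.436],0.01],
])

```text
time_s: 15.7
ee_pos: [543.0, -58.5, 295.0]
tool_rot: [0.0, 0.234, 0.972, -0.0]
force: [2.3, -1.5, -1.7]
opening: 19.6
finger_force: 40.0
```

Run:
```python
from h import *
np.set_printoptions(precision=1,suppress=True)
s=status.read_state();print(s["time_s"],s["ee_pos"],s["force"],s["opening"])
S={c:snapshot(c) for c in("scene","side")}
im=np.hstack([S["scene"]["color"],S["side"]["color"]]);cv2.imwrite("pics/f.png",cv2.resize(cv2.cvtColor(im,cv2.COLOR_RGB2BGR),(800,300)))
for c in S:
    for t,z in(("canister_knob",202),("gate_stile",185),("gate_hinge",0)):
        r=place_of(t,c)
        if r:
            p=atz(S[c],r[0]["pixel"],z);print(t,c,round(r[0]["conf"],2),p,np.degrees(np.arctan2(646-p[0],90-p[1])))
```

```text
15.7 [543.  -58.5 295. ] [ 2.3 -1.5 -1.7] 19.596404558419522
canister_knob scene 0.59 [467.6 331.2 202. ] 143.49955509251652
gate_stile scene 0.65 [ 527.7 -147.3  185. ] 26.49325156880208
gate_hinge scene 0.69 [639.4  86.5   0. ] 61.89444718978831
canister_knob side 0.9 [475.2 321.2 202. ] 143.54102289225315
gate_stile side 0.95 [ 543.7 -153.8  185. ] 22.766319540344014
gate_hinge side 0.57 [648.   93.9   0. ] -152.72371492849564
```

View pics/f.png

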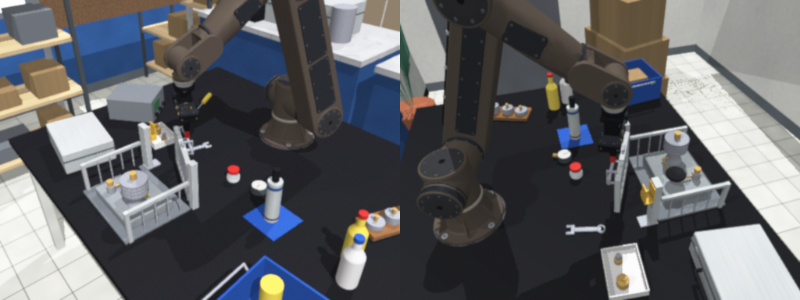

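The gate stands about 25° ajar and is held by the knob. The tube is on the mat and the bystanders haven't moved.

```bash
python3 -c "
from cell import env
print(env.job_done())"
```

```text
the job is handed in; nothing more can be done
None
```

The tube stands upright on the blue mat, the bolt is drawn clear of the keeper, and the gate is held about 25° ajar by the knob (23–26° in the camera images); the job was handed in at about 16 s.

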